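# Seat the feed-tube pusher and pulse the food processor

### The arm

A 6-joint arm with a two-finger parallel gripper is mounted at the origin on the work surface. World frame = base frame: x ahead of the robot, y to its left, z up, the work surface at z = 0. Lengths are in m, angles in rad, forces in N, time in s.
With the tool pointing down it reaches from about 0.275 to 0.85 m from the base axis. Payload 5.2 kg.
Tool frame: the origin (TCP) lies at the very end of the fingers, on their centre line; the grasp point (between the pads) lies 19 mm behind it; x points along the fingers, z is the direction in which the jaws open and shut, and the axes are right-handed (so a half turn about x gives the same grasp; the last joint's range is limited). The gripper opens to 85 mm and grips with 20 to 120 N. Pads are 22 mm wide; open, the fingers measure 114 mm over their backs; the gripper's body (76 mm by 85 mm) begins 54 mm behind the grasp point. The pads swing forward as they close: fully open they stand 13 mm farther back than shut.
Start: joints at [1.072, 0.259, 1.535, -0, 1.348, -0.203], TCP at [0.16, 0.526, 0.231] pointing down, gripper open.
Joint ranges: [-3.14, 3.14], [-0.91, 2.08], [0.19, 2.58], [-1.22, 4.36], [0.22, 2.71], [-3.12, 3.12]. Speed limits (rad/s): [2.57, 2.57, 3.14, 3.14, 3.14, 3.14].

### API

Orientations are given as a unit quaternion [x, y, z, w].
In Python, from plant import manip gives the robot as it stands.
- The arm moves only by the tool jog_arm, never from a script. Its argument "series" is text: rows parted by semicolons, each of 7 numbers parted by spaces: the shift along the tool's x, y, z in units of 30 mm (1.0 is 30 mm), then the turn, a rotation vector about the tool's x, y, z in units of 10 degrees (1.0 is 10 degrees), then the opening, from -1 (shut) to 1 (fully open). A call has exactly 8 rows; each row is the pose to reach, as a shift and turn from the pose commanded when the call began, along the tool's axes at that moment; what a row does not reach only later rows make up. A row lasts 1/8 s, in which the tool goes at most 62.5 mm and 10.7 degrees, less where a joint would pass 70% of its speed; a pose out of reach is approached as far as the arm can. A call with a gripper value outside its range is refused whole. The fingers move at their own pace and stop on an object; the grip force is fixed at half the most. Time passes only in rows, so rows that repeat a pose let the fingers close, or fill a call up. It gives the time, the measured TCP pose, the force and the opening at its end, in the units of the state.
- manip.state(): the state, without advancing time (a new reading comes with each control period).
- manip.capture(name): name is "side" or "top"; returns a dict with "pixels" (400x640x3 uint8, blue, green, red), "mtx" (3x3 intrinsics, pixels), "origin" and "orientation" of the camera in the world. Camera axes: x right, y down, z forward; pixel columns grow to the right and rows downward; lengths in m; the calibration is good to about 2 mm. A picture is of the moment at which its call begins. There is no depth.
- manip.job_done(): hands the job in, once; it reports no verdict.
Trained networks look in the newest picture that a camera, given by its name, has taken for a name from the list of things; names that differ only in an ending like _2 or _b are one class to them, and where a whole thing is asked for, a point or a joint stands for the part that bears it (a point fixed in the world has none). Each returns a list of dicts, best first, with "p" (0 to 1); they miss things now and then, are a little off and sometimes report something else, mostly with a low value. They report only what shows in the picture. A call takes as long as a camera call.
- manip.masks_of(label, camera): "region" (400x640 bool, what is visible of it) and "uv" ([column, row] in pixels, amid what is visible of it).
The state is a dict: "time": time; "joint_positions": joint angles; "joint_vel": joint speeds; "joint_torque": joint torques, N m; "tcp_pos": TCP position; "tool_rot": TCP orientation; "wrist_force": force on the tool from outside, world axes, zero at the start; "ft_torque": the same for the moment, N m; "gripper_width": finger opening in m.
Only numpy, scipy, OpenCV 4.12 (cv2) and the standard library are available. Lean on these libraries where they do the work, as an engineer would, in place of code of your own. Each camera call takes 0.05 s, during which the arm holds its last target.

### The job

Give the food processor a pulse: with the fingertips, gently push the grey pusher in its feed tube fully down until its flange sits on the tube's rim, then gently press the long bar-shaped key on the console fully down and let it come back up. Do not press the round or the square key, do not lift the pusher, and leave everything else on the counter undisturbed; finish clear of everything.

Things in the scene. Friction and masses are not known exactly. Their poses are not given: they have to be found in the camera images.
- processor: food processor fixed to the counter: white base 305 x 200 mm, console at its -x end with an aluminium plate 81 mm above the counter; clear bowl (170 mm across, lid 178 mm across with top 200 mm above the counter) whose vertical axis passes through the origin; origin on the counter under the bowl, z up. The three keys stand in a row along its y axis, 160 mm from the origin on its -x side, at y = -55, 0 and +55 mm; which key is where varies
- pusher_top (a point): centre of the flat top of the grey pusher in the feed tube (above the lid, 10 mm along the processor's x and 35 mm along its y from the bowl axis). The top is a round flange 68 mm across and 12 mm thick; it moves straight down and its top is 262 mm above the counter when the flange sits on the tube's rim
- pusher (a joint): how far the pusher is pushed down, in m: starts between 0 and 0.012, 0.030 is fully down (a firm stop). Friction of about 5 N holds it wherever it is left; pulling it up makes the value fall, below 0 if it is lifted
- key_bar_top (a point): centre of the top face of the long bar key, a black oblong 46 mm (along the processor's x) by 18 mm, standing 10 mm above the console plate
- key_bar (a joint): how far the bar key is pressed, in m: 0 up, 0.007 fully down; it springs back. It takes about 2 N to start and 5 N fully down
- key_round_top (a point): centre of the top face of the round key, black, 24 mm across, standing 10 mm above the console plate
- key_round (a joint): as key_bar, for the round key
- key_square_top (a point): centre of the top face of the square key, black, 22 x 22 mm, standing 10 mm above the console plate
- key_square (a joint): as key_bar, for the square key
- mug: white ceramic mug, 80 mm across, 92 mm tall, handle on its +y side; origin at the centre of its underside; a bystander
- funnel: aluminium funnel standing mouth down, 96 mm across, 88 mm tall; origin at the centre of its underside; a bystander
- spare_pusher: spare grey pusher, an empty hollow cup 62 mm across and 92 mm tall, standing on the counter (not the one in the feed tube); origin at the centre of its underside; a bystander
- jar: amber glass jar, 54 mm across, 85 mm tall; origin at the centre of its underside; a bystander
- prep_bowl: white ceramic prep bowl, 110 mm across, 45 mm tall; origin at the centre of its underside; a bystander
- cutter: steel ring cutter, 66 mm across, 35 mm tall; origin at the centre of its underside; a bystander
- spice: small glass spice jar, 42 mm across, 75 mm tall; origin at the centre of its underside; a bystander

How it is judged:
By the outcome, as a careful person would: the job done as asked, in the order asked, and still so for the second after the job is handed in, with the robot touching nothing.
It also fails if it takes over 48 s, if anything falls off the work surface, if the arm or the gripper's body presses on something with over 40 N, if the wrist force passes 120 N, or if a joint passes its speed limit or range.

## Working session

There is one attempt and no reset: what is moved stays moved. The work goes in short steps, Python scripts to look and compute and a tool call to move; the robot and the scene stay as the last step left them, time stands still between calls to the robot, and variables do not carry over. Pictures are saved under pics/ and viewed, and the job is handed in when it is done.

Besides the shell and the picture viewer there is one more tool, called as name(argument=value, ...) on one line, values as JSON. jog_arm: Moves the arm, as the interface text tells. Its arguments: {"type":"object","properties":{"series":{"type":"string"}},"required":["series"]}

```bash
mkdir -p pics; ls; cat > h.py <<'E'
import numpy as np, cv2
from plant import manip
from scipy.spatial.transform import Rotation as R
def ray(c,uv):
    d=np.linalg.inv(c["mtx"])@np.array([uv[0],uv[1],1.]);d=R.from_quat(c["orientation"]).as_matrix()@d
    return np.array(c["origin"]),d/np.linalg.norm(d)
def atz(c,uv,z):
    o,d=ray(c,uv);return o+d*(z-o[2])/d[2]
def proj(c,P):
    p=R.from_quat(c["orientation"]).as_matrix().T@(np.array(P)-np.array(c["origin"]))
    q=c["mtx"]@p;return q[:2]/q[2]
E
python3 - <<'E'
from h import *
import pickle
np.set_printoptions(precision=4,suppress=True)
s=manip.state();print(s)
C={}
for n in("side","top"):
    c=manip.capture(n);C[n]=c;cv2.imwrite(f"pics/{n}0.png",np.array(c["pixels"]));print(n,c["mtx"],c["origin"],c["orientation"])
    for l in("key_bar_top","key_round_top","key_square_top","pusher_top","processor"):
        print(l,[(round(m["p"],2),np.array(m["uv"]),int(m["region"].sum())) for m in manip.masks_of(l,n)][:3])
pickle.dump(C,open("C0.pkl","wb"))
print(manip.state()["time"])
E
```

```text
pics
{'time': 0.0, 'joint_positions': array([ 1.0722,  0.2593,  1.5361,  0.    ,  1.348 , -0.2029]), 'joint_vel': array([ 0.0009, -0.001 ,  0.0005, -0.0003,  0.0001,  0.0005]), 'joint_torque': array([  0.0014, -44.6019, -29.0587,  -0.0002,   0.0114,  -0.    ]), 'tcp_pos': array([0.16  , 0.5256, 0.2305]), 'tool_rot': array([-0.4212,  0.5688,  0.4206,  0.5676]), 'wrist_force': array([ 0.0587, -0.8801,  0.3273]), 'ft_torque': array([-0.0293,  0.047 ,  0.0277]), 'gripper_width': 0.0851586645878969}
side [[432.7888   0.     319.7539]
 [  0.     432.7888 189.9254]
 [  0.       0.       1.    ]] [ 0.0881 -0.547   0.5737] [ 0.7953 -0.3356  0.1884 -0.4683]
key_bar_top [(0.67, array([308.2, 232.6]), 135)]
key_round_top []
key_square_top [(0.65, array([336. , 224.5]), 90)]
pusher_top [(0.91, array([248.7, 119.6]), 775), (0.48, array([278. , 211.9]), 14667)]
processor [(0.81, array([280.3, 212. ]), 14306), (0.4, array([309.4, 234.4]), 192)]
top [[437.6675   0.     309.7582]
 [  0.     437.6675 199.9814]
 [  0.       0.       1.    ]] [ 0.4862 -0.0457  1.0831] [ 0.7153 -0.6966  0.0389 -0.0386]
key_bar_top [(0.45, array([303.2, 213.7]), 118), (0.15, array([256.8, 265.9]), 275)]
key_round_top [(0.47, array([304.6, 238. ]), 80)]
key_square_top [(0.49, array([381. , 227.9]), 460), (0.43, array([314.6, 191. ]), 91)]
pusher_top [(0.72, array([211.4, 201.2]), 1019)]
processor [(0.68, array([256.7, 202.8]), 11417), (0.62, array([302.9, 238.6]), 86)]
0.6
```

View pics/side0.png

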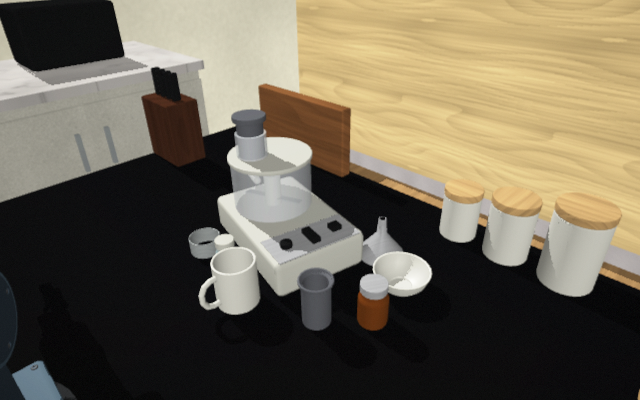

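View pics/top0.png

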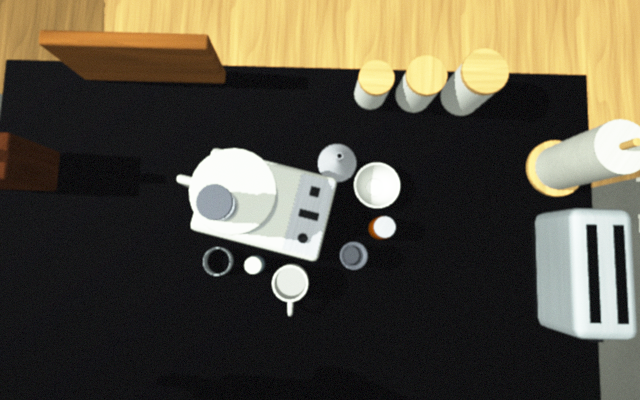

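The side view shows three keys: round (286,244), bar (311,234) and square (334,226), with the pusher's top at (249,117). In the top view they are round (303,238), bar (309,215) and square (315,191), with the pusher at about (215,202). The bar is the middle key.

```bash
python3 - <<'E'
from h import *
import pickle
from scipy.optimize import least_squares
np.set_printoptions(precision=4,suppress=True)
C=pickle.load(open("C0.pkl","rb"))
t=C["top"];s=C["side"]
def blobs(c,box):
    g=cv2.cvtColor(np.array(c["pixels"]),cv2.COLOR_BGR2GRAY)
    x0,y0,x1,y1=box
    m=(g[y0:y1,x0:x1]<60).astype(np.uint8)
    n,l,st,ce=cv2.connectedComponentsWithStats(m)
    for i in range(1,n):
        if st[i,4]>15: print(st[i],ce[i]+[x0,y0])
blobs(t,(290,182,328,248));print();blobs(s,(272,215,348,255))
for k,uv in dict(sq=(314.6,191),bar=(309,215),rd=(303.5,238)).items(): print(k,atz(t,uv,.091))
for n,uv in (("sq",(334.5,225.5)),("bar",(311,234)),("rd",(286,244))): print(n,atz(s,uv,.091))
# pusher flange
for name,c,box in(("top",t,(185,170,250,235)),("side",s,(225,100,275,165))):
    x0,y0,x1,y1=box
    im=cv2.resize(np.array(c["pixels"])[y0:y1,x0:x1],None,fx=8,fy=8,interpolation=cv2.INTER_NEAREST);cv2.imwrite(f"pics/push_{name}.png",im)
for name,c,box in(("top",t,(285,180,340,260)),("side",s,(265,210,355,260))):
    x0,y0,x1,y1=box
    im=cv2.resize(np.array(c["pixels"])[y0:y1,x0:x1],None,fx=7,fy=7,interpolation=cv2.INTER_NEAREST);cv2.imwrite(f"pics/key_{name}.png",im)
a=cv2.imread("pics/push_top.png")
E
```

```text
[20  5  9  9 57] [314.193  191.3684]
[ 10  28  18  10 106] [308.3208 214.3868]
[31 41  7 25 91] [325.2308 238.5385]
[ 9 52  8  8 50] [302.4 237.6]

[69  0  7  5 19] [345.     216.2105]
[ 56   6  14  11 109] [334.2202 225.6789]
[ 30  12  19  17 182] [310.967  234.7033]
[  8  24  12  11 108] [285.7222 243.713 ]
sq [ 0.6164 -0.0552  0.091 ]
bar [ 0.5611 -0.0439  0.091 ]
rd [ 0.5087 -0.0329  0.091 ]
sq [ 0.6106 -0.0606  0.091 ]
bar [ 0.5581 -0.0476  0.091 ]
rd [ 0.5035 -0.0369  0.091 ]
```

```bash
python3 - <<'E'
import cv2,numpy as np
L=[cv2.imread(f"pics/{n}.png") for n in("push_top","push_side","key_top","key_side")]
for i in L: print(i.shape)
W=np.zeros((600,800,3),np.uint8)
def put(i,x,y,s):
    j=cv2.resize(i,None,fx=s,fy=s,interpolation=cv2.INTER_AREA);W[y:y+j.shape[0],x:x+j.shape[1]]=j
put(L[0],0,0,.55);put(L[1],300,0,.55);put(L[2],540,0,.6);put(L[3],0,340,.7)
cv2.imwrite("pics/m1.png",W)
E
```

```text
(520, 520, 3)
(520, 400, 3)
(560, 385, 3)
(350, 630, 3)
```

View pics/m1.png

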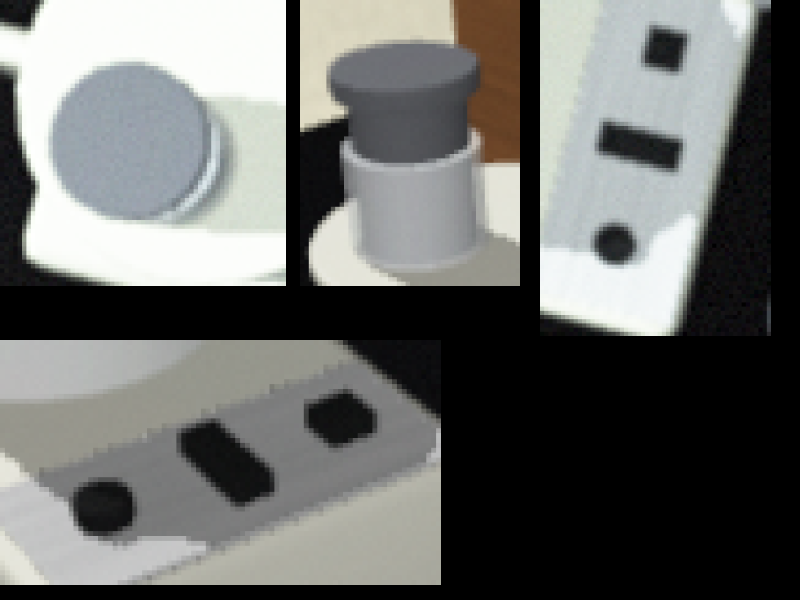

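```bash
cat > fit.py <<'E'
from h import *
import pickle
from scipy.optimize import least_squares
np.set_printoptions(precision=4,suppress=True)
C=pickle.load(open("C0.pkl","rb"))
t=C["top"];s=C["side"]
obs=[(t,(-.16,-.055,.09),(314.2,191.4)),(t,(-.16,0,.09),(308.4,214.4)),(t,(-.16,.055,.09),(302.4,237.6)),
(s,(-.16,-.055,.087),(334.2,225.7)),(s,(-.16,0,.087),(311,234.7)),(s,(-.16,.055,.087),(285.7,243.7)),
(t,(.01,.035,None),(215,202)),(s,(.01,.035,None),(248.9,115.9))]
def W(p,q): 
    c,n=np.cos(p[2]),np.sin(p[2]);return np.array([p[0]+c*q[0]-n*q[1],p[1]+n*q[0]+c*q[1],p[3] if q[2] is None else q[2]])
def f(p): return np.concatenate([proj(c,W(p,q))-uv for c,q,uv in obs])
r=least_squares(f,[.58,.11,1.37,.28],loss="soft_l1")
E
python3 - <<'E'
from fit import *
print(r.x);print(f(r.x).reshape(-1,2))
print("bar",W(r.x,(-.16,0,.091)),"push",W(r.x,(.01,.035,None)))
for u in((248.9,115.9),): print(atz(s,u,r.x[3]),atz(t,(215,202),r.x[3]))
for uv,c,z,q in [((337,162),t,.05,'funnel')]: print(atz(c,uv,z))
for n,uv,z in (("mug",(290,282),.092),("spare",(353,255),.092),("jar",(386,227),.085),("bowl",(377,185),.045),("funnel",(337,156),.088),("spice",(254,265),.075),("cutter",(217,262),.035)): print(n,atz(t,uv,z))
E
```

```text
[0.598  0.1125 1.3426 0.2839]
[[ 0.6416  0.091 ]
 [ 0.3836  0.3034]
 [ 0.2539  0.5902]
 [ 0.198  -0.4322]
 [-0.1131 -0.6752]
 [ 0.223  -0.3771]
 [-0.6902 -0.1917]
 [-0.1974  0.182 ]]
bar [ 0.5618 -0.0434  0.091 ] push [0.5662 0.1301 0.2839]
[0.5671 0.1307 0.2839] [0.5658 0.1288 0.2839]
[ 0.6933 -0.1076  0.05  ]
mug [ 0.4101 -0.0055  0.092 ]
spare [ 0.4735 -0.1451  0.092 ]
jar [ 0.5388 -0.2201  0.085 ]
bowl [ 0.6409 -0.2048  0.045 ]
funnel [ 0.6998 -0.105   0.088 ]
spice [0.4448 0.0784 0.075 ]
cutter [0.4479 0.1713 0.035 ]
```

```bash
cat > go.py <<'E'
from h import *
np.set_printoptions(precision=3,suppress=True)
def rel(P,yaw=None,st=None):
    st=st or manip.state();M=R.from_quat(st["tool_rot"])
    d=M.inv().apply(np.array(P)-st["tcp_pos"])/.03
    t=np.zeros(3)
    if yaw is not None:
        z=np.array([np.cos(yaw),np.sin(yaw),0]);x=np.array([0,0,-1.]);y=np.cross(z,x)
        t=(M.inv()*R.from_matrix(np.array([x,y,z]).T)).as_rotvec(degrees=True)/10
    return d,t
E
python3 - <<'E'
from go import *
s=manip.state();print(R.from_quat(s["tool_rot"]).as_matrix(),s["tcp_pos"],s["wrist_force"])
for y in(1.3426,1.3426-np.pi): print(rel((.566,.130,.33),y))
print(rel((.16,.526,.33)))
E
```

```text
[[-0.    -0.957  0.291]
 [-0.     0.291  0.957]
 [-1.     0.    -0.   ]] [0.16  0.526 0.231] [ 0.001 -0.325 -0.041]
(array([ -3.29 , -16.785,  -8.689]), array([-0.387, -0.   , -0.   ]))
(array([ -3.29 , -16.785,  -8.689]), array([17.613, -0.   ,  0.   ]))
(array([-3.29 ,  0.008, -0.007]), array([0., 0., 0.]))
```

jog_arm(series="-2 0 0 0 0 0 -1; -3.3 -1 -0.5 0 0 0 -1; -3.3 -3 -1.5 -0.1 0 0 -1; -3.3 -5 -2.5 -0.2 0 0 -1; -3.3 -7 -3.5 -0.3 0 0 -1; -3.3 -9 -4.6 -0.4 0 0 -1; -3.3 -11 -5.7 -0.4 0 0 -1; -3.3 -12.5 -6.5 -0.4 0 0 -1")

```text
time: 1.6
tcp_pos: [0.4533, 0.2387, 0.3306]
tool_rot: [-0.44, 0.553, 0.44, 0.553]
wrist_force: [1.8, 1.0, 0.6]
gripper_width: -0.0001
```

```bash
python3 - <<'E'
from go import *
s=manip.state();print(s["tcp_pos"],s["wrist_force"],s["gripper_width"],s["joint_positions"],s["time"])
print(rel((.566,.130,.31),1.3426))
E
```

```text
[0.453 0.239 0.331] [1.785 1.002 0.635] -0.0001419029086493392 [ 0.267  0.141  1.444  0.     1.556 -1.078] 1.6
(array([ 0.686, -4.472, -2.692]), array([0.012, 0.003, 0.003]))
```

jog_arm(series="0 -1.5 -0.9 0 0 0 -1; 0 -3 -1.8 0 0 0 -1; 0 -4.1 -2.5 0 0 0 -1; 0 -4.1 -2.5 0 0 0 -1; 0.4 -4.1 -2.5 0 0 0 -1; 0.7 -4.1 -2.5 0 0 0 -1; 0.7 -4.1 -2.5 0 0 0 -1; 0.7 -4.1 -2.5 0 0 0 -1")

```text
time: 2.6
tcp_pos: [0.5549, 0.1403, 0.3096]
tool_rot: [-0.441, 0.553, 0.441, 0.553]
wrist_force: [-0.3, 0.1, 0.5]
gripper_width: 0.0002
```

```bash
python3 - <<'E'
from go import *
s=manip.state();print(s["tcp_pos"],s["wrist_force"],s["gripper_width"],s["joint_positions"],s["time"])
print(rel((.566,.130,.262),1.3426))
for n in("side","top"):cv2.imwrite(f"pics/{n}1.png",manip.capture(n)["pixels"])
a=cv2.imread("pics/side1.png")[40:200,160:360];b=cv2.imread("pics/top1.png")[130:290,150:350]
cv2.imwrite("pics/m2.png",np.hstack([cv2.resize(i,None,fx=2,fy=2) for i in(a,b)]))
print(manip.state()["wrist_force"])
E
```

```text
[0.555 0.14  0.31 ] [-0.313  0.06   0.466] 0.00020792992573933638 [ 0.053  0.261  1.343  0.     1.537 -1.293] 2.6
(array([ 1.586, -0.435, -0.253]), array([0.019, 0.001, 0.002]))
[-0.216 -0.31  -0.166]
```

View pics/m2.png

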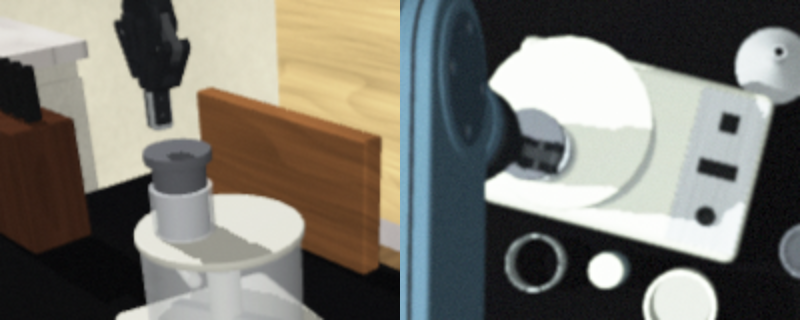

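The side view shows the closed fingertips just above the pusher flange, and the top view shows them roughly over it. Next I'll centre them and start lowering.

jog_arm(series="0 -0.2 -0.1 0 0 0 -1; 0 -0.43 -0.25 0 0 0 -1; 0.4 -0.43 -0.25 0 0 0 -1; 0.7 -0.43 -0.25 0 0 0 -1; 0.85 -0.43 -0.25 0 0 0 -1; 0.95 -0.43 -0.25 0 0 0 -1; 1.05 -0.43 -0.25 0 0 0 -1; 1.15 -0.43 -0.25 0 0 0 -1")

```text
time: 3.7
tcp_pos: [0.566, 0.1293, 0.2749]
tool_rot: [-0.441, 0.553, 0.44, 0.553]
wrist_force: [-2.3, -2.7, 4.1]
gripper_width: -0.0001
```

```bash
python3 - <<'E'
from go import *
s=manip.state();print(s["tcp_pos"],s["wrist_force"],s["gripper_width"])
print(rel((.566,.130,.262),1.3426))
E
```

```text
[0.566 0.129 0.275] [-2.342 -2.722  4.121] -8.588136176696092e-05
(array([0.431, 0.005, 0.023]), array([ 0.013, -0.002,  0.001]))
```

jog_arm(series="0.08 0 0 0 0 0 -1; 0.16 0 0 0 0 0 -1; 0.23 0 0 0 0 0 -1; 0.29 0 0 0 0 0 -1; 0.34 0 0 0 0 0 -1; 0.38 0 0 0 0 0 -1; 0.4 0 0 0 0 0 -1; 0.4 0 0 0 0 0 -1")

```text
time: 4.7
tcp_pos: [0.5663, 0.1297, 0.2627]
tool_rot: [-0.44, 0.553, 0.441, 0.553]
wrist_force: [-0.5, -1.6, 2.4]
gripper_width: 0.0
```

Now small steps to find the firm stop by force.

jog_arm(series="0.02 0 0 0 0 0 -1; 0.04 0 0 0 0 0 -1; 0.04 0 0 0 0 0 -1; 0.06 0 0 0 0 0 -1; 0.06 0 0 0 0 0 -1; 0.08 0 0 0 0 0 -1; 0.08 0 0 0 0 0 -1; 0.08 0 0 0 0 0 -1")

```text
time: 5.7
tcp_pos: [0.5663, 0.1297, 0.262]
tool_rot: [-0.441, 0.553, 0.44, 0.554]
wrist_force: [-4.2, -1.7, 10.6]
gripper_width: -0.0001
```

jog_arm(series="0.02 0 0 0 0 0 -1; 0.04 0 0 0 0 0 -1; 0.05 0 0 0 0 0 -1; 0.05 0 0 0 0 0 -1; 0.05 0 0 0 0 0 -1; 0.05 0 0 0 0 0 -1; 0.05 0 0 0 0 0 -1; 0.05 0 0 0 0 0 -1")

```text
time: 6.7
tcp_pos: [0.5663, 0.1297, 0.2619]
tool_rot: [-0.441, 0.552, 0.44, 0.554]
wrist_force: [-6.3, -1.9, 17.1]
gripper_width: -0.0001
```

The force rises with no further travel at z = 0.262, so the pusher is at its stop. Now I'll retract straight up.

jog_arm(series="-0.1 0 0 0 0 0 -1; -0.3 0 0 0 0 0 -1; -0.7 0 0 0 0 0 -1; -1.2 0 0 0 0 0 -1; -1.8 0 0 0 0 0 -1; -2 0 0 0 0 0 -1; -2 0 0 0 0 0 -1; -2 0 0 0 0 0 -1")

```text
time: 7.7
tcp_pos: [0.5659, 0.1295, 0.3182]
tool_rot: [-0.44, 0.554, 0.441, 0.553]
wrist_force: [-0.2, 0.7, 0.3]
gripper_width: 0.0002
```

```bash
python3 - <<'E'
from go import *
s=manip.state();print(s["tcp_pos"],s["wrist_force"],s["time"])
print(rel((.562,-.0434,.25),1.3426),rel((.562,-.0434,.12)))
for n in("side","top"):cv2.imwrite(f"pics/{n}2.png",manip.capture(n)["pixels"])
a=cv2.imread("pics/side2.png")[40:200,160:360];b=cv2.imread("pics/top2.png")[130:290,150:350]
cv2.imwrite("pics/m3.png",np.hstack([cv2.resize(i,None,fx=2,fy=2) for i in(a,b)]))
E
```

```text
[0.566 0.129 0.318] [-0.25   0.73   0.346] 7.7
(array([ 2.275, -1.169, -5.645]), array([ 0.013, -0.002, -0.007])) (array([ 6.608, -1.174, -5.643]), array([0., 0., 0.]))
```

View pics/m3.png

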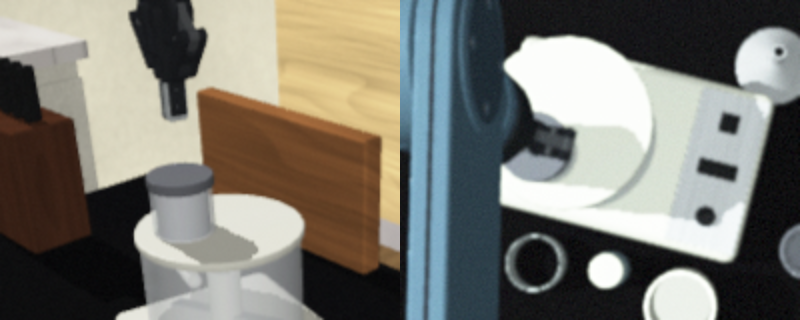

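The flange now sits on the tube's rim (crop pixel (180,180)), with no dark neck showing. Next is the bar key.

jog_arm(series="0 -0.3 -1.2 0 0 0 -1; 0 -0.6 -2.7 0 0 0 -1; 0 -0.9 -4.2 0 0 0 -1; 0 -1.15 -5.65 0 0 0 -1; 1 -1.15 -5.65 0 0 0 -1; 2.3 -1.15 -5.65 0 0 0 -1; 3.8 -1.15 -5.65 0 0 0 -1; 4.5 -1.15 -5.65 0 0 0 -1")

```text
time: 8.8
tcp_pos: [0.56, -0.0431, 0.1806]
tool_rot: [-0.439, 0.554, 0.442, 0.552]
wrist_force: [-1.3, -0.3, 0.4]
gripper_width: 0.0002
```

```bash
python3 - <<'E'
from go import *
s=manip.state();print(s["tcp_pos"],s["wrist_force"],s["time"])
print(rel((.562,-.0434,.11),1.3426))
E
```

```text
[ 0.56  -0.043  0.181] [-1.321 -0.309  0.385] 8.8
(array([ 2.354, -0.081,  0.004]), array([ 0.011,  0.001, -0.029]))
```

jog_arm(series="0.5 -0.05 0 0 0 0 -1; 1 -0.05 0 0 0 0 -1; 1.5 -0.05 0 0 0 0 -1; 1.9 -0.05 0 0 0 0 -1; 2.1 -0.05 0 0 0 0 -1; 2.1 -0.05 0 0 0 0 -1; 2.1 -0.05 0 0 0 0 -1; 2.1 -0.05 0 0 0 0 -1")

```text
time: 9.8
tcp_pos: [0.5636, -0.0439, 0.1215]
tool_rot: [-0.441, 0.553, 0.44, 0.553]
wrist_force: [0.6, 0.2, -0.5]
gripper_width: -0.0
```

```bash
python3 - <<'E'
from go import *
s=manip.state();print(s["tcp_pos"],s["wrist_force"],s["time"])
print(rel((.562,-.0434,.084),1.3426))
for n in("side","top"):cv2.imwrite(f"pics/{n}3.png",manip.capture(n)["pixels"])
a=cv2.imread("pics/side3.png")[150:270,230:380];b=cv2.imread("pics/top3.png")[160:280,240:390]
cv2.imwrite("pics/m4.png",np.hstack([cv2.resize(i,None,fx=2.6,fy=2.6) for i in(a,b)]))
E
```

```text
[ 0.564 -0.044  0.121] [ 0.615  0.213 -0.461] 9.8
(array([1.249, 0.058, 0.003]), array([ 0.013, -0.001,  0.007]))
```

View pics/m4.png

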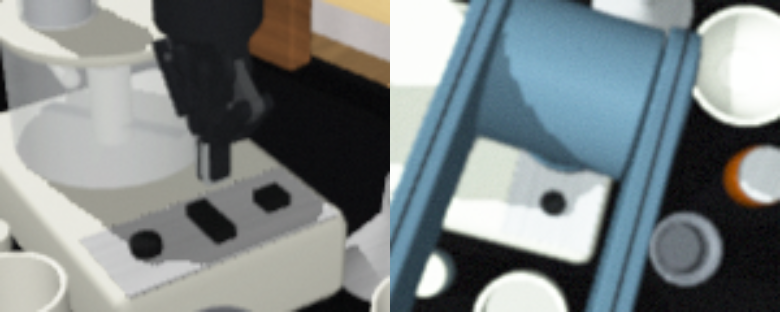

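The side view shows the tips above the bar key (crop (212,180) over (210,220)), and all three keys are up. Descending gently.

jog_arm(series="0.3 0.05 0 0 0 0 -1; 0.6 0.05 0 0 0 0 -1; 0.8 0.05 0 0 0 0 -1; 0.9 0.05 0 0 0 0 -1; 1 0.05 0 0 0 0 -1; 1.05 0.05 0 0 0 0 -1; 1.1 0.05 0 0 0 0 -1; 1.1 0.05 0 0 0 0 -1")

```text
time: 10.9
tcp_pos: [0.5619, -0.0435, 0.0882]
tool_rot: [-0.441, 0.553, 0.44, 0.553]
wrist_force: [-0.6, 0.4, 2.9]
gripper_width: -0.0001
```

jog_arm(series="0.04 0 0 0 0 0 -1; 0.08 0 0 0 0 0 -1; 0.11 0 0 0 0 0 -1; 0.13 0 0 0 0 0 -1; 0.15 0 0 0 0 0 -1; 0.16 0 0 0 0 0 -1; 0.17 0 0 0 0 0 -1; 0.17 0 0 0 0 0 -1")

```text
time: 11.9
tcp_pos: [0.5619, -0.0435, 0.084]
tool_rot: [-0.441, 0.553, 0.44, 0.553]
wrist_force: [-4.0, 1.2, 12.3]
gripper_width: -0.0001
```

jog_arm(series="0.02 0 0 0 0 0 -1; 0.03 0 0 0 0 0 -1; 0.03 0 0 0 0 0 -1; 0.03 0 0 0 0 0 -1; 0 0 0 0 0 0 -1; -0.1 0 0 0 0 0 -1; -0.25 0 0 0 0 0 -1; -0.5 0 0 0 0 0 -1")

```text
time: 12.9
tcp_pos: [0.5616, -0.0434, 0.0976]
tool_rot: [-0.44, 0.553, 0.441, 0.553]
wrist_force: [0.6, -0.1, 0.4]
gripper_width: -0.0002
```

jog_arm(series="-0.5 0 0 0 0 0 -1; -1.2 0 0 0 0 0 -1; -2 0 0 0 0 0 -1; -3 0 0 0 0 0 -1; -4 0 0 0 0 0 -1; -5 0 0 0 0 0 -1; -5.5 0 0 0 0 0 -1; -5.5 0 0 0 0 0 -1")

```text
time: 13.9
tcp_pos: [0.5623, -0.0435, 0.2639]
tool_rot: [-0.441, 0.553, 0.44, 0.554]
wrist_force: [-0.1, -0.3, -0.4]
gripper_width: 0.0001
```

```bash
python3 - <<'E'
from go import *
s=manip.state();print(s["tcp_pos"],s["wrist_force"],s["time"])
for n in("side","top"):
    cv2.imwrite(f"pics/{n}4.png",manip.capture(n)["pixels"])
E
```

```text
[ 0.562 -0.044  0.264] [-0.132 -0.282 -0.375] 13.9
```

View pics/side4.png

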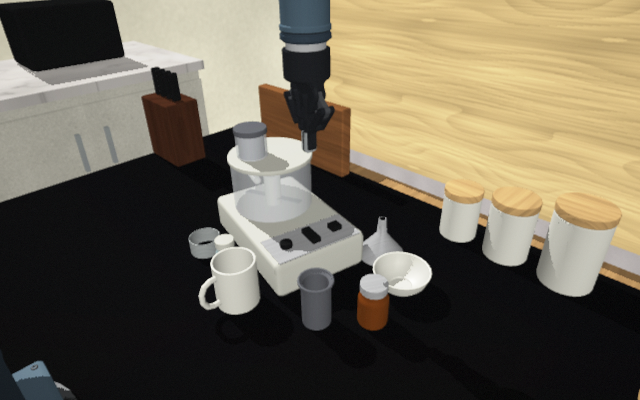

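View pics/top4.png

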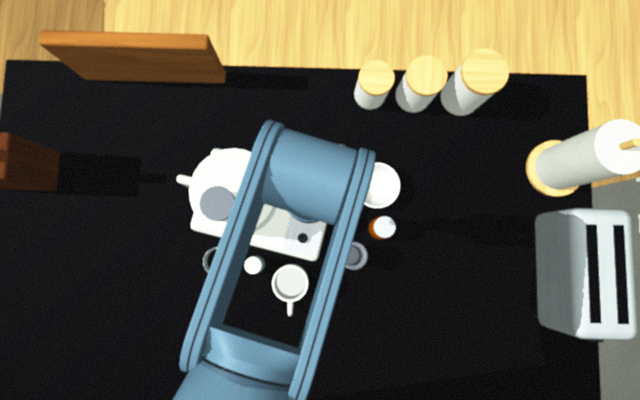

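The pusher is seated (249,140), the three keys are up at their original pixels, and the bystanders haven't moved. I'll run a quick image diff, then hand in.

```bash
python3 - <<'E'
from go import *
a=cv2.imread("pics/side0.png").astype(int);b=cv2.imread("pics/side4.png").astype(int)
d=(np.abs(a-b).max(2)>60).astype(np.uint8)
n,l,st,c=cv2.connectedComponentsWithStats(d)
print(st[1:][st[1:,4]>8])
print(manip.state()["joint_vel"]); print(manip.job_done())
E
```

```text
[[ 279    0   56  153 5854]
 [ 231  109   31   16  367]
 [ 262  112    3    5   11]
 [ 233  124   34   14   86]
 [ 286  162    9    7   26]
 [ 384  282    4    5   11]
 [  17  377   43   23  763]
 [  55  382   14    9   47]]
[ 0.001  0.01   0.012 -0.001  0.001 -0.001]
the job is handed in; nothing more can be done
None
```

I pushed the pusher fully down, then pressed the bar key fully and let it come back up. The job was handed in at about 14 s.

- **Pusher:** I pressed it with closed fingertips until it stopped at a height of 0.262 m. The force there rose to about 17 N with no further travel. A picture afterwards shows the flange sitting on the rim.
- **Bar key:** it is the middle key. I pressed it to 0.084 m, which is its full 7 mm, with about 12 N in the last reading while pressed. After that reading I pressed about 1 mm further for a moment, then lifted off. A picture afterwards shows it back up.
- **Final checks:** the fingers are about 0.17 m above the console and the wrist force is near zero. Comparing the first and last side pictures shows change at the arm and pusher, plus two tiny patches. One is by the lid (286,162), probably the arm's shadow. The other, 11 pixels at the jar (384,282), I did not look into. The arm never went near the jar, and nothing appears moved.

In the last top picture the arm hid the funnel and two of the keys, so I judged those from the side view only. None of the checks disagreed.

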